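# Push up the sash of the plaster dust hood

### The job

The dust hood needs opening for work on the cast inside it. With the fingertips under the lip of its blue-framed sliding window, push the window up its slope until the lip is in line with the orange height clip, and leave it standing there with the hand clear. Only push - do not pinch the lip, do not shift the clip, and leave the head, pot, jar and cast where they stand.

Things in the scene. Friction and masses are not known exactly. Their poses are not given: they have to be found in the camera images.
- hood: bench-top dust hood, fixed, 420 mm wide, 310 mm deep, 380 mm high, white frame with clear walls. Origin on the table under the middle of its front edge; its x points into the hood (away from the person using it), y to that person's left, z up. A 60 mm upright sill in front (x = 0), from whose top the front face slopes back at 45 degrees (up and into the hood)
- sash (a joint): travel of the sliding window up the 45 degree slope in m, 0 = shut, 0.175 = end stop. The window is 352 mm wide and 200 mm long with a blue frame and clear pane; a counterweight balances it, so it stays where it is left and takes about 2 to 6 N along the slope to move
- mark (a joint): setting of the orange clip up the same slope in m: the lip is in line with the clip when joint sash equals joint mark
- lip_edge (a point): middle (along the width) of the lip's outer lower edge, the edge of the black rubber strip, where a finger pushes. Axes: z up the slope (the way the window moves), y along the lip to the user's left, x square to the window, into the hood and down; the lip lies to +z and +x of this edge. With the window shut it is 40 mm in front of the hood's origin and 94 mm above the table, with free space below and in front
- lip_under (a point): middle of the lip's underside. The lip is a ledge 330 mm wide and 16 mm thick at the window's lower end, standing out 41 mm square to the window: towards the user and up at 45 degrees. Lower half a black rubber strip, upper half bare aluminium, 3 mm shorter; axes as lip_edge
- lip_end (a point): left end of the lip, at its outer edge, half-way through its 16 mm thickness; axes as lip_edge
- mark_end (a point): the end of the orange clip that faces the lip, 12 mm to the left of the lip's end when in line, at the clip's outer edge and half-way through its 16 mm thickness; axes as lip_edge. The clip is 38 mm wide and sits on the white jamb to the left of the window
- head: loose plaster head on a round foot, 72 mm across, 130 mm tall, beside the hood; origin under its middle
- brush_pot: loose blue pot with three brushes in it, 68 mm across, 90 mm tall, 152 mm with the brushes, beside the hood; origin under its middle
- jar: loose amber jar, 56 mm across, 65 mm tall, in front of the hood's right corner; origin under its middle
- cast: loose small plaster cast, 80 mm across, 94 mm tall, on the floor inside the hood; origin under its middle
There are look-alikes about, which are no part of the job. Leave any yellow look-alike of the head alone.

How it is judged:
By the outcome, as a careful person would: the job done as asked, in the order asked, and still so for the second after the job is handed in, with the robot touching nothing.
It also fails if it takes over 38 s, if anything falls off the work surface, if the arm or the gripper's body presses on something with over 40 N, if the wrist force passes 120 N, or if a joint passes its speed limit or range.

### The arm

A 7-joint arm with a two-finger parallel gripper is mounted at the origin on the work surface. World frame = base frame: x ahead of the robot, y to its left, z up, the work surface at z = 0. Lengths are in m, angles in rad, forces in N, time in s.
With the tool pointing down it reaches from about 0.425 to 0.875 m from the base axis. Payload 8.4 kg.
Tool frame: the origin (TCP) lies on the centre line of the jaws, within the pads' length; the fingertips stand tip_reach ahead of it and the grasp point (between the pads) lies 11 mm behind it (tip_reach is the distance from the TCP to the fingertips, in m); z points along the fingers, y is the direction in which the jaws open and shut (so a half turn about z gives the same grasp; the last joint's range is limited). The gripper opens to 87 mm and grips with 3 to 60 N. Pads are 19 mm wide; open, the fingers measure 117 mm over their backs; the gripper's body (75 mm by 190 mm) begins 51 mm behind the grasp point.
Start: joints at [-0.099, 0.333, 0.04, 1.465, -0.013, 1.343, -0.059], TCP at [0.65, -0, 0.231] pointing down, gripper open.
Joint ranges: [-2.58, 2.58], [-0.38, 2.09], [-1.3, 1.39], [0.25, 2.4], [-1.5, 4.64], [0.08, 2.09], [-2.65, 2.65]. Speed limits (rad/s): [2.22, 2.22, 2.79, 2.79, 3.14, 3.14, 3.14].

### API

Orientations are given as a 3x3 rotation matrix whose columns are the frame's x, y, z axes.
In Python, from station import * gives the robot as it stands. The module is installed in compiled form; this text tells all that it offers.
- The arm moves only by the shell command python3 -m creep 'ROWS' [FORCE]. ROWS is JSON, a list of rows, each an object of numbers: "dx", "dy", "dz": the shift along the tool's x, y, z normalised to -1 to 1, where 1 is 0.15 m; "ax", "ay", "az": the turn, a rotation vector about the tool's x, y, z normalised to -1 to 1, where 1 is 360 degrees; "jaw": the opening in per cent of the stroke, from 0 (shut) to 100 (fully open). A call has 1 to 20 rows; each row is the pose to reach, as a shift and turn from the pose commanded when the call began, along the tool's axes at that moment, turning the shorter way round; what a row does not reach only later rows make up. A row lasts 1/12 s, in which the tool goes at most 41.7 mm and 7.16 degrees, less where a joint would pass 70% of its speed; a pose out of reach is approached as far as the arm can. A call with a number of a shift or a turn outside -1 to 1 is refused whole. A call with a gripper value outside its range is refused whole. The fingers move at their own pace and stop on an object; FORCE is the grip in N (left out, the last holds). Time passes only in rows, so rows that repeat a pose let the fingers close. It gives the time, the measured TCP pose, the force and the opening at its end, in the units of the state.
- get_state(): the state, without advancing time (a new reading comes with each control period).
- read_camera(name): name is "scene" or "side" or "wrist"; returns the picture (400x640x3 uint8, red, green, blue); there is no depth.
- get_calibration(name): a dict with "fx", "fy", "cx", "cy" (pixels), "extrinsics" (4x4, takes a point from world to camera coordinates). Camera axes: x right, y down, z forward; pixel columns grow to the right and rows downward; lengths in m; the calibration is good to about 2 mm. A picture is of the moment at which its call begins: read the wrist's pose just before it. get_calibration takes no time and is no camera call; for the wrist camera it gives the pose at the moment of the call.
- sign_off(): hands the job in, once; it reports no verdict.
The state is a dict: "time_s": time; "qpos": joint angles; "dq": joint speeds; "tau": joint torques, N m; "tcp_pos": TCP position; "tool_rot": TCP orientation; "force": force on the tool from outside, world axes, zero at the start; "ft_torque": the same for the moment, N m; "opening": opening from 0.0 (shut) to 1.0 (fully open).
Only numpy, scipy, OpenCV 4.12 (cv2) and the standard library are available. Lean on these libraries where they do the work, as an engineer would, in place of code of your own. Each camera call takes 0.05 s, during which the arm holds its last target. There are 200 camera calls.

## Working session

There is one attempt and no reset: what is moved stays moved. The work goes in short steps, Python scripts to look and compute and a shell command to move; the robot and the scene stay as the last step left them, time stands still between calls to the robot, and variables do not carry over. Pictures are saved under pics/ and viewed, about 8 in all and at most 12, crops included, and the job is handed in when it is done.

```bash
mkdir -p pics; python3 - <<'E'
from station import *
import cv2,numpy as np
s=get_state();print(s)
for n in("scene","side"):
    c=get_calibration(n);print(n,{k:np.round(v,4).tolist() for k,v in c.items()})
    cv2.imwrite(f"pics/{n}0.png",read_camera(n)[:,:,::-1])
E
```

```text
{'time_s': 0.0, 'qpos': array([-0.09924564,  0.33389539,  0.03989891,  1.46627946, -0.01339451,
        1.34330044, -0.05848713]), 'dq': array([ 1.25787477e-03, -9.07612531e-05, -1.53410529e-03,  1.91222534e-04,
       -3.66785223e-04,  1.74269305e-03,  2.55288536e-04]), 'tau': array([ 1.06989024e-03, -6.56351209e+01,  1.33598529e+00, -4.03798449e+01,
       -5.97442500e-02,  4.47441044e-02,  1.62792835e-04]), 'tcp_pos': array([ 6.49539221e-01, -1.69339442e-05,  2.29665634e-01]), 'tool_rot': array([[-1.87919335e-05,  9.99998701e-01, -1.61185426e-03],
       [ 9.99999992e-01,  1.85940364e-05, -1.22790957e-04],
       [-1.22760827e-04, -1.61185655e-03, -9.99998693e-01]]), 'force': array([-1.20702472,  0.07710858,  0.35778125]), 'ft_torque': array([0.00397571, 0.02823271, 0.03550892]), 'opening': 1.0033046196259368}
scene {'fx': 475.5779, 'fy': 475.5779, 'cx': 314.541, 'cy': 202.4023, 'extrinsics': [[0.422, 0.9065, 0.0106, -0.2574], [0.767, -0.3508, -0.5373, -0.4213], [-0.4834, 0.2349, -0.8433, 1.5756], [0.0, 0.0, 0.0, 1.0]]}
side {'fx': 414.195, 'fy': 414.195, 'cx': 316.4608, 'cy': 202.9297, 'extrinsics': [[0.951, -0.309, -0.0034, -0.5852], [-0.2149, -0.6532, -0.7261, 0.2093], [0.2221, 0.6913, -0.6876, 1.0119], [0.0, 0.0, 0.0, 1.0]]}
```

View pics/scene0.png

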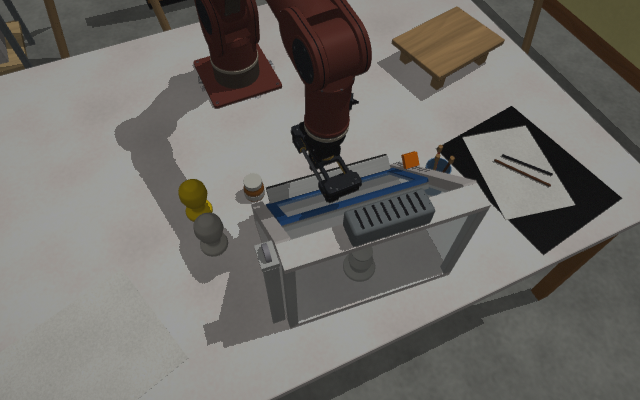

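View pics/side0.png

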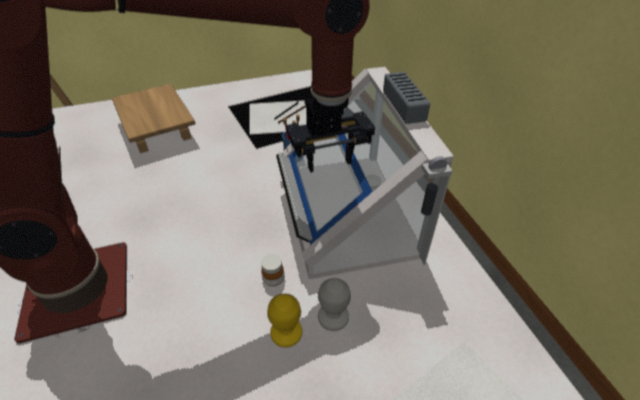

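The scene view shows the hood facing the robot. The lip runs from about (267,190) to (388,160), with the orange clip at (410,159). The jar is at (254,187), the grey head at (210,230), its yellow look-alike at (194,195), the pot at (438,160) and the cast at (360,258). I'll enlarge these areas.

```bash
python3 - <<'E'
import cv2
a=cv2.imread("pics/scene0.png")[140:240,240:440];cv2.imwrite("pics/sc.png",cv2.resize(a,None,fx=4,fy=4,interpolation=cv2.INTER_CUBIC))
a=cv2.imread("pics/side0.png")[120:280,250:460];cv2.imwrite("pics/si.png",cv2.resize(a,None,fx=3.5,fy=3.5,interpolation=cv2.INTER_CUBIC))
E
```

```text
(no output)
```

View pics/sc.png

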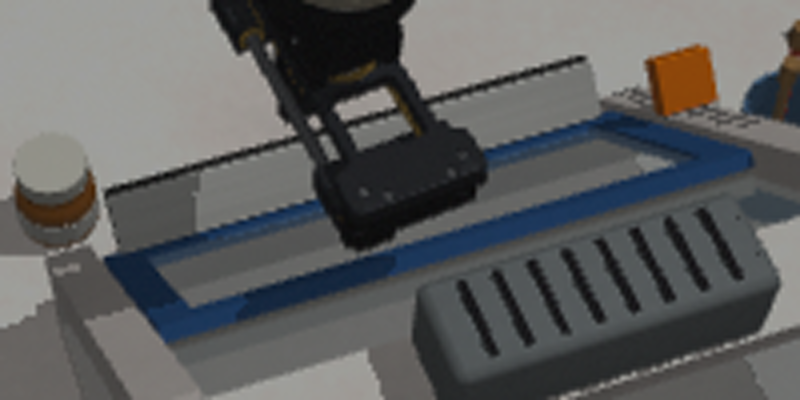

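View pics/si.png

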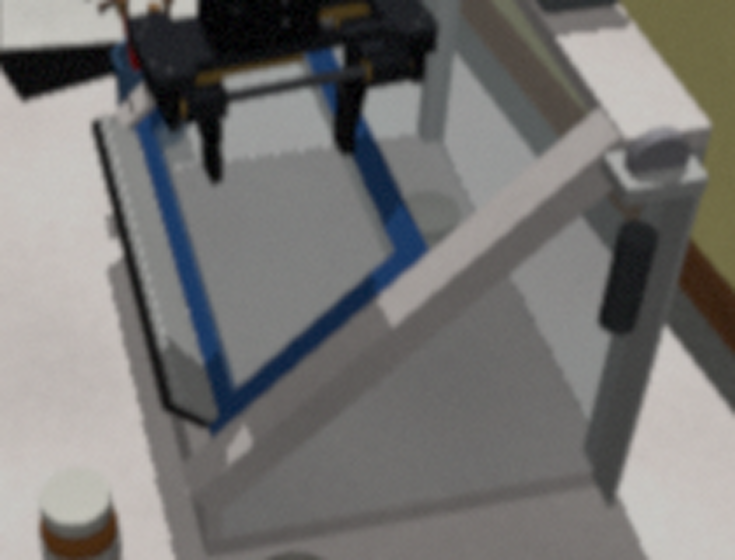

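The crops confirm that the lip is the ledge with a black rubber edge in front of the blue frame, and that the clip is the only orange block beside it. The scene view has the lip's outer edge from (266.8,187.5) to (386.2,154.2). The side view has it from (298,235.7) to (277.1,154.9). Next I'll fit the hood's pose, the sash and the mark.

```bash
cat > h.py <<'E'
import numpy as np,cv2
from station import *
from scipy.optimize import least_squares
r=2**-.5
U=np.array([r,0,r]);N=np.array([-r,0,r])
def lip(s,y,up=0,out=0): return np.array([-.04,y,.094])+(s+up)*U+out*N
def W(p,h):
    c,s=np.cos(h[2]),np.sin(h[2]); return np.array([[c,-s,0],[s,c,0],[0,0,1]])@p+[h[0],h[1],0]
def proj(P,c):
    q=c["extrinsics"]@np.append(P,1); return np.array([c["fx"]*q[0]/q[2]+c["cx"],c["fy"]*q[1]/q[2]+c["cy"]])
E
python3 - <<'E'
from h import *
S,D=get_calibration("scene"),get_calibration("side")
f=lambda v:[(lip(v[3],-.165),S,(266.8,187.5)),(lip(v[3],.165),S,(386.2,154.2)),(lip(v[3],-.165),D,(298,235.7)),(lip(v[3],.165),D,(277.1,154.9)),
 (np.array([0,-.21,0]),D,(310,278)),
 (lip(v[4],.177,.016,v[5]),S,(403.7,155.5)),(lip(v[4],.215,.016,v[5]),S,(417.5,151.7))]
g=lambda v:np.concatenate([proj(W(p,v),c)-u for p,c,u in f(v)])
o=least_squares(g,[.65,0,0,0.02,.08,0],loss="soft_l1")
print(o.x.round(4));print(g(o.x).reshape(-1,2).round(1))
E
```

```text
[ 0.5717  0.0617 -0.0972  0.0277  0.0962  0.0015]
[[-0.5  0.4]
 [ 0.   0.2]
 [-0.6 -0.1]
 [-0.2 -0.9]
 [ 0.3 -0. ]
 [-0.   0.1]
 [ 0.  -0. ]]
```

```bash
cat >> h.py <<'E'
h0=[.5717,.0617,-.0972]
E
python3 - <<'E'
from h import *
import station
print([(k,getattr(station,k)) for k in dir(station) if 'tip' in k.lower()])
from scipy.spatial.transform import Rotation as R
s=get_state();p,T=s["tcp_pos"],s["tool_rot"]
E=get_calibration("wrist")["extrinsics"]; C=-E[:3,:3].T@E[:3,3]
print("cam in tool",(T.T@(C-p)).round(3),"axis",(T.T@E[2,:3]).round(2))
for n,px in(("scene",(253,197)),("side",(273,282))):
    c=get_calibration(n);e=c["extrinsics"];d=e[:3,:3].T@[(px[0]-c["cx"])/c["fx"],(px[1]-c["cy"])/c["fy"],1];o=-e[:3,:3].T@e[:3,3];print("jar",(o-d*o[2]/d[2]).round(3))
H=R.from_euler("z",h0[2]).as_matrix()
for sg in(1,-1):
    z=-N;y=np.array([0,sg,0]);G=H@np.c_[np.cross(y,z),y,z]
    print(sg,(R.from_matrix(T.T@G).as_rotvec()/(2*np.pi)).round(4))
for a,b in((-.035,.08),(-.035,0)):
    P=W(lip(.0277,0,a,b),h0);print(P.round(3),(T.T@(P-p)/.15).round(3))
E
```

```text
[('tip_reach', 0.008)]
cam in tool [ 0.077  0.001 -0.154] axis [-0.28  0.    0.96]
jar [ 0.473 -0.124  0.   ]
jar [ 0.46 -0.13  0.  ]
1 [-0.0919 -0.1013 -0.2214]
-1 [-0.1039  0.0943  0.2503]
[0.47  0.072 0.145] [ 0.477 -1.193  0.564]
[0.527 0.066 0.089] [ 0.441 -0.818  0.941]
```

```bash
python3 -m creep '[{"dy":-0.4,"dz":-0.4,"jaw":100},{"dy":-0.9,"dz":-0.4,"dx":0.4,"ax":-0.02,"ay":0.02,"az":0.05},{"dy":-0.9,"dz":-0.4,"dx":0.4,"ax":-0.1039,"ay":0.0943,"az":0.2503},{"dy":-0.9,"dz":-0.4,"dx":0.4,"ax":-0.1039,"ay":0.0943,"az":0.2503},{"dy":-0.9,"dz":-0.4,"dx":0.4,"ax":-0.1039,"ay":0.0943,"az":0.2503},{"dy":-0.9,"dz":-0.4,"dx":0.4,"ax":-0.1039,"ay":0.0943,"az":0.2503},{"dy":-0.9,"dz":-0.4,"dx":0.4,"ax":-0.1039,"ay":0.0943,"az":0.2503},{"dy":-0.9,"dz":-0.4,"dx":0.4,"ax":-0.1039,"ay":0.0943,"az":0.2503},{"dy":-0.9,"dz":-0.4,"dx":0.4,"ax":-0.1039,"ay":0.0943,"az":0.2503},{"dy":-0.9,"dz":-0.4,"dx":0.4,"ax":-0.1039,"ay":0.0943,"az":0.2503},{"dy":-0.9,"dz":-0.4,"dx":0.4,"ax":-0.1039,"ay":0.0943,"az":0.2503},{"dy":-0.9,"dz":-0.4,"dx":0.4,"ax":-0.1039,"ay":0.0943,"az":0.2503},{"dy":-0.9,"dz":-0.4,"dx":0.4,"ax":-0.1039,"ay":0.0943,"az":0.2503},{"dy":-0.9,"dz":-0.4,"dx":0.4,"ax":-0.1039,"ay":0.0943,"az":0.2503},{"dy":-0.9,"dz":-0.4,"dx":0.4,"ax":-0.1039,"ay":0.0943,"az":0.2503},{"dy":-0.9,"dz":-0.4,"dx":0.4,"ax":-0.1039,"ay":0.0943,"az":0.2503},{"dy":-0.9,"dz":-0.4,"dx":0.4,"ax":-0.1039,"ay":0.0943,"az":0.2503},{"dy":-0.9,"dz":-0.4,"dx":0.4,"ax":-0.1039,"ay":0.0943,"az":0.2503},{"dy":-0.9,"dz":-0.4,"dx":0.4,"ax":-0.1039,"ay":0.0943,"az":0.2503}]'
cat > w.py <<'E'
from h import *
import sys
s=get_state();p,T=s["tcp_pos"],s["tool_rot"];print("t",s["time_s"].__round__(2),"q",s["qpos"].round(2),"F",s["force"].round(1))
c,q=np.cos(h0[2]),np.sin(h0[2]);H=np.array([[c,-q,0],[q,c,0],[0,0,1]])
d=H.T@(p-[h0[0],h0[1],0])-lip(0,0); print("tcp from shut lip edge: up",(d@U).round(4),"y",d[1].round(4),"out",(d@N).round(4))
print("tool in slope axes (U,y,N):\n",(np.c_[U,[0,1,0],N].T@H.T@T).round(3))
for t in sys.argv[1:]:
    a,y,b=eval(t);P=W(lip(a,y,0,b),h0);print(t,P.round(3),(T.T@(P-p)/.15).round(3))
E
python3 w.py "(-.01,0,.08)"
```

```text
t 0.1 q [-0.1   0.33  0.04  1.47 -0.01  1.34 -0.06] F [ 0.4 -0.8  0.3]
tcp from shut lip edge: up 0.1833 y -0.0539 out 0.0087
tool in slope axes (U,y,N):
 [[-0.069  0.703 -0.708]
 [ 0.995  0.097 -0.   ]
 [ 0.069 -0.705 -0.706]]
(-.01,0,.08) [0.469 0.072 0.143] [ 0.479 -1.206  0.577]invalid input
```

```bash
python3 -m creep '[{"dx":0,"dy":-0.4,"dz":-0.4,"ax":0,"ay":0,"az":0,"jaw":100},{"dx":0.4,"dy":-0.9,"dz":-0.4,"ax":-0.02,"ay":0.02,"az":0.05,"jaw":100},{"dx":0.4,"dy":-0.9,"dz":-0.4,"ax":-0.104,"ay":0.094,"az":0.25,"jaw":100},{"dx":0.4,"dy":-0.9,"dz":-0.4,"ax":-0.104,"ay":0.094,"az":0.25,"jaw":100},{"dx":0.4,"dy":-0.9,"dz":-0.4,"ax":-0.104,"ay":0.094,"az":0.25,"jaw":100},{"dx":0.4,"dy":-0.9,"dz":-0.4,"ax":-0.104,"ay":0.094,"az":0.25,"jaw":100},{"dx":0.4,"dy":-0.9,"dz":-0.4,"ax":-0.104,"ay":0.094,"az":0.25,"jaw":100},{"dx":0.4,"dy":-0.9,"dz":-0.4,"ax":-0.104,"ay":0.094,"az":0.25,"jaw":100},{"dx":0.4,"dy":-0.9,"dz":-0.4,"ax":-0.104,"ay":0.094,"az":0.25,"jaw":100},{"dx":0.4,"dy":-0.9,"dz":-0.4,"ax":-0.104,"ay":0.094,"az":0.25,"jaw":100},{"dx":0.4,"dy":-0.9,"dz":-0.4,"ax":-0.104,"ay":0.094,"az":0.25,"jaw":100},{"dx":0.4,"dy":-0.9,"dz":-0.4,"ax":-0.104,"ay":0.094,"az":0.25,"jaw":100},{"dx":0.4,"dy":-0.9,"dz":-0.4,"ax":-0.104,"ay":0.094,"az":0.25,"jaw":100},{"dx":0.4,"dy":-0.9,"dz":-0.4,"ax":-0.104,"ay":0.094,"az":0.25,"jaw":100},{"dx":0.4,"dy":-0.9,"dz":-0.4,"ax":-0.104,"ay":0.094,"az":0.25,"jaw":100},{"dx":0.4,"dy":-0.9,"dz":-0.4,"ax":-0.104,"ay":0.094,"az":0.25,"jaw":100},{"dx":0.4,"dy":-0.9,"dz":-0.4,"ax":-0.104,"ay":0.094,"az":0.25,"jaw":100},{"dx":0.4,"dy":-0.9,"dz":-0.4,"ax":-0.104,"ay":0.094,"az":0.25,"jaw":100}]'
python3 w.py "(-.01,0,.08)"
```

```text
time_s: 1.6
tcp_pos: [0.5358, 0.064, 0.2753]
tool_rot: [[0.711, -0.106, 0.695], [-0.07, -0.994, -0.08], [0.7, 0.008, -0.714]]
force: [-0.0, -0.7, -1.1]
opening: 1.001
t 1.6 q [-0.42 -0.38 -0.04  2.29  0.65  0.66 -2.54] F [-0.  -0.7 -1.1]
tcp from shut lip edge: up 0.131 y -0.0012 out 0.1253
tool in slope axes (U,y,N):
 [[ 1.    -0.001 -0.01 ]
 [-0.001 -1.    -0.012]
 [-0.01   0.012 -1.   ]]
(-.01,0,.08) [0.469 0.072 0.143] [-0.937 -0.011  0.311]
```

```bash
python3 -m creep '[{"dx":-0.2,"dy":0,"dz":0.1,"ax":0,"ay":0,"az":0,"jaw":100},{"dx":-0.4,"dy":0,"dz":0.2,"ax":0,"ay":0,"az":0,"jaw":100},{"dx":-0.5,"dy":0,"dz":0.25,"ax":0,"ay":0,"az":0,"jaw":100},{"dx":-0.5,"dy":0,"dz":0.25,"ax":0,"ay":0,"az":0,"jaw":100},{"dx":-0.5,"dy":0,"dz":0.25,"ax":0,"ay":0,"az":0,"jaw":100}]'
python3 w.py "(-.01,0,.06)"
```

```text
time_s: 2.02
tcp_pos: [0.511, 0.0691, 0.2064]
tool_rot: [[0.715, -0.099, 0.692], [-0.066, -0.995, -0.075], [0.696, 0.008, -0.718]]
force: [0.3, -0.1, 0.2]
opening: 0.995
t 2.02 q [ 0.14 -0.37 -0.53  2.4   0.44  0.42 -2.44] F [ 0.3 -0.1  0.2]
tcp from shut lip edge: up 0.0646 y 0.0015 out 0.0944
tool in slope axes (U,y,N):
 [[ 1.     0.004 -0.016]
 [ 0.004 -1.    -0.007]
 [-0.016  0.007 -1.   ]]
(-.01,0,.06) [0.483 0.07  0.129] [-0.493  0.006  0.237]
```

```bash
python3 -m creep '[{"dx":-0.15,"dy":0,"dz":0.13,"ax":0,"ay":0,"az":0,"jaw":100},{"dx":-0.3,"dy":0,"dz":0.26,"ax":0,"ay":0,"az":0,"jaw":100},{"dx":-0.5,"dy":0,"dz":0.42,"ax":0,"ay":0,"az":0,"jaw":100},{"dx":-0.5,"dy":0,"dz":0.42,"ax":0,"ay":0,"az":0,"jaw":100},{"dx":-0.5,"dy":0,"dz":0.42,"ax":0,"ay":0,"az":0,"jaw":100}]'
python3 w.py "(.005,0,-.015)"
```

```text
time_s: 2.43
tcp_pos: [0.5242, 0.0795, 0.1548]
tool_rot: [[0.726, -0.102, 0.68], [-0.064, -0.995, -0.081], [0.685, 0.015, -0.728]]
force: [0.5, 1.1, 0.0]
opening: 0.996
t 2.43 q [ 0.79 -0.38 -1.11  2.4   0.06  0.24 -2.13] F [0.5 1.1 0. ]
tcp from shut lip edge: up 0.0366 y 0.0131 out 0.0494
tool in slope axes (U,y,N):
 [[ 1.     0.008 -0.031]
 [ 0.007 -1.    -0.015]
 [-0.031  0.014 -0.999]]
(.005,0,-.015) [0.546 0.064 0.087] [-0.198  0.079  0.436]
```

```bash
python3 - <<'E'
from h import *
c=get_calibration("wrist");a=read_camera("wrist")[:,:,::-1];cv2.imwrite("pics/w1.png",a)
b=read_camera("side")[:,:,::-1];cv2.imwrite("pics/side1.png",cv2.resize(b[120:290,230:460],None,fx=3.4,fy=3.4,interpolation=cv2.INTER_CUBIC))
E
```

```text
(no output)
```

View pics/w1.png

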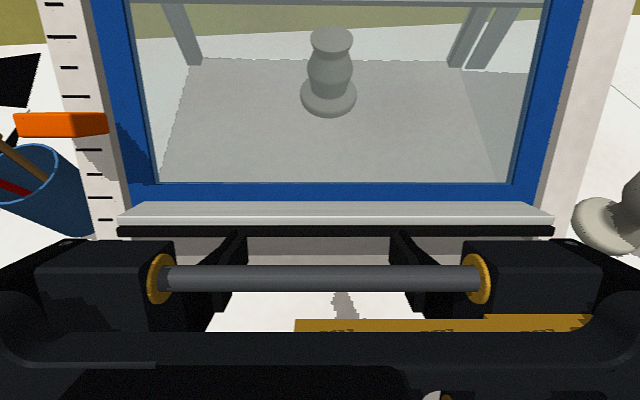

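View pics/side1.png

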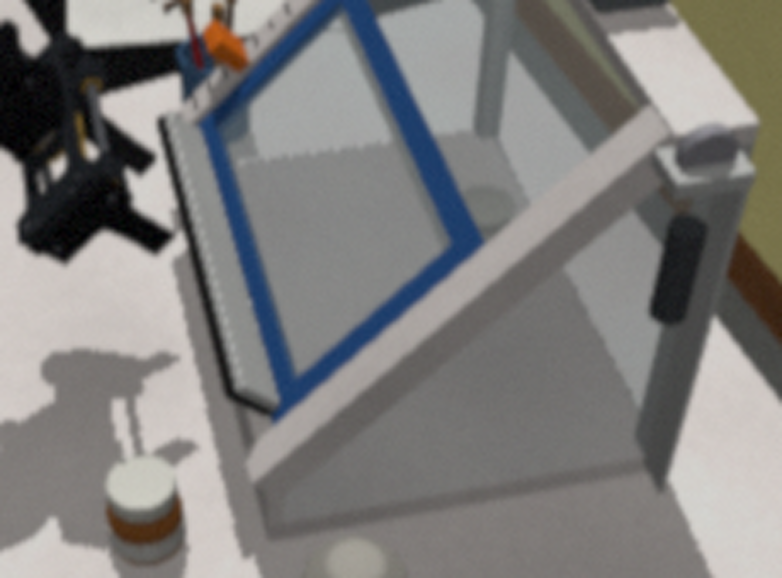

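Wrist view: the lip's black edge runs from (118,236) to (553,236), the clip's outer face spans (15..108, 124..136), and the hand is clear of everything. I'll check the sash and mark from this view. The 45° tilt sits on the joint limits, so I'll also work out an approach with less tilt.

```bash
cat > m.py <<'E'
from h import *
from scipy.spatial.transform import Rotation as R
def fitw(c,L,Rr,K,h=h0):
    # lip left/right outer lower edge px, clip outer lower corner facing lip px
    g=lambda v:np.concatenate([proj(W(lip(v[0],.165),[h[0]+v[2],h[1]+v[3],h[2]+v[4]]),c)-L,proj(W(lip(v[0],-.165),[h[0]+v[2],h[1]+v[3],h[2]+v[4]]),c)-Rr,proj(W(lip(v[1],.177),[h[0]+v[2],h[1]+v[3],h[2]+v[4]]),c)-K,np.array(v[2:4])*300,[v[4]*300]])
    o=least_squares(g,[.03,.09,0,0,0]);print("sash,mark,dpose",o.x.round(4),"res",o.fun.round(1))
E
python3 - <<'E'
from m import *
s=get_state();p,T=s["tcp_pos"],s["tool_rot"]
fitw(get_calibration("wrist"),(118,236),(553,236),(108,135))
H=R.from_euler("z",h0[2]).as_matrix()
for ph in(25,30,35):
    f=np.radians(ph);z=np.array([np.sin(f),0,-np.cos(f)]);y=np.array([0,-1.,0]);G=np.c_[np.cross(y,z),y,z];Gw=H@G
    print(ph,"rot",(R.from_matrix(T.T@Gw).as_rotvec()/(2*np.pi)).round(4))
    for cl,dn in((.02,.05),(.015,-.010)):
        P=W(lip(.0277-cl,0)-G@[.010,0,dn*-1 if dn<0 else -dn] if False else lip(.0277-cl,0)-G@[.010,0,-.010]-z*max(dn,0),h0)
        print(P.round(3),(T.T@(P-p)/.15).round(3))
E
```

```text
sash,mark,dpose [ 0.0166  0.0886  0.0079 -0.0116 -0.0114] res [ 13.8  -3.3  -0.3   0.5 -12.8   2.8   2.4  -3.5  -3.4]
25 rot [ 0.003  -0.0503  0.0003]
[0.511 0.068 0.131] [-0.157  0.07   0.058]
[0.536 0.065 0.09 ] [-0.227  0.063  0.374]
30 rot [ 0.003  -0.0364  0.0005]
[0.509 0.068 0.129] [-0.181  0.069  0.057]
[0.537 0.065 0.089] [-0.223  0.063  0.381]
35 rot [ 0.003  -0.0225  0.0006]
[0.506 0.068 0.126] [-0.205  0.069  0.059]
[0.538 0.065 0.089] [-0.218  0.063  0.388]
```

```bash
python3 -m creep '[{"dx":0,"dy":0.04,"dz":-0.05,"ax":0.003,"ay":-0.02,"az":0,"jaw":100},{"dx":-0.05,"dy":0.07,"dz":-0.05,"ax":0.003,"ay":-0.04,"az":0,"jaw":100},{"dx":-0.1,"dy":0.07,"dz":-0.03,"ax":0.003,"ay":-0.045,"az":0,"jaw":100},{"dx":-0.16,"dy":0.07,"dz":0.05,"ax":0.003,"ay":-0.045,"az":0,"jaw":100},{"dx":-0.16,"dy":0.07,"dz":0.05,"ax":0.003,"ay":-0.045,"az":0,"jaw":100},{"dx":-0.16,"dy":0.07,"dz":0.05,"ax":0.003,"ay":-0.045,"az":0,"jaw":100}]'
python3 w.py
python3 - <<'E'
from h import *
a=read_camera("wrist");a=read_camera("wrist");c=get_calibration("wrist");s=get_state();print(s["tcp_pos"],s["dq"].round(3),c["fx"],c["cx"],c["cy"])
np.save("c2.npy",c["extrinsics"]);cv2.imwrite("pics/w2.png",a[:,:,::-1])
for y in(.165,-.165):print(proj(W(lip(.0277,y),h0),c).round(1))
print(proj(W(lip(.0962,.177),h0),c).round(1))
E
```

```text
time_s: 3.03
tcp_pos: [0.5098, 0.0701, 0.1329]
tool_rot: [[0.888, -0.09, 0.451], [-0.08, -0.996, -0.041], [0.453, -0.0, -0.892]]
force: [-0.5, 0.1, -1.0]
opening: 0.997
t 3.03 q [ 0.63 -0.16 -0.91  2.25  0.09  0.55 -2.02] F [-0.5  0.1 -1. ]
tcp from shut lip edge: up 0.0117 y 0.0023 out 0.0433
tool in slope axes (U,y,N):
 [[ 0.951  0.005 -0.31 ]
 [ 0.006 -1.     0.003]
 [-0.31  -0.005 -0.951]]
[0.51030101 0.07015132 0.13388295] [ 0.016 -0.013 -0.014 -0.004 -0.001 -0.003 -0.   ] 288.2418698113812 318.00331620462657 200.48026477237363
[ 81.7 190.9]
[564.4 194.7]
[ 3.4 85.6]
```

View pics/w2.png

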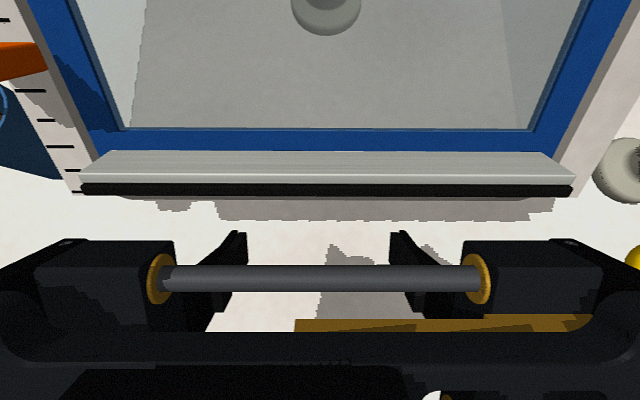

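The lip now shows at (81,195) to (574,196), against a prediction of (82,191) to (564,195), so the model is good to about 3 mm. The earlier mismatch came from arm motion. Next I'll slide the fingertips below the lip.

```bash
python3 -m creep '[{"dx":0,"dy":0.01,"dz":0.12,"ax":0,"ay":0,"az":0,"jaw":100},{"dx":0.02,"dy":0.01,"dz":0.25,"ax":0,"ay":0,"az":0,"jaw":100},{"dx":0.02,"dy":0.01,"dz":0.38,"ax":0,"ay":0,"az":0,"jaw":100},{"dx":0.02,"dy":0.01,"dz":0.38,"ax":0,"ay":0,"az":0,"jaw":100},{"dx":0.02,"dy":0.01,"dz":0.38,"ax":0,"ay":0,"az":0,"jaw":100}]'
python3 w.py "(.06,0,-.01)"
python3 - <<'E'
from h import *
b=read_camera("side")[:,:,::-1];cv2.imwrite("pics/side2.png",cv2.resize(b[120:290,230:460],None,fx=3.4,fy=3.4,interpolation=cv2.INTER_CUBIC))
E
```

```text
time_s: 3.55
tcp_pos: [0.5381, 0.0661, 0.0836]
tool_rot: [[0.888, -0.09, 0.45], [-0.081, -0.996, -0.04], [0.452, -0.001, -0.892]]
force: [0.8, 0.2, -0.3]
opening: 0.998
t 3.55 q [ 0.7   0.06 -1.02  2.24  0.51  0.48 -2.38] F [ 0.8  0.2 -0.3]
tcp from shut lip edge: up -0.003 y 0.0011 out -0.0117
tool in slope axes (U,y,N):
 [[ 0.95   0.004 -0.311]
 [ 0.005 -1.     0.004]
 [-0.311 -0.005 -0.95 ]]
(.06,0,-.01) [0.581 0.061 0.129] [ 0.396  0.009 -0.141]
```

View pics/side2.png

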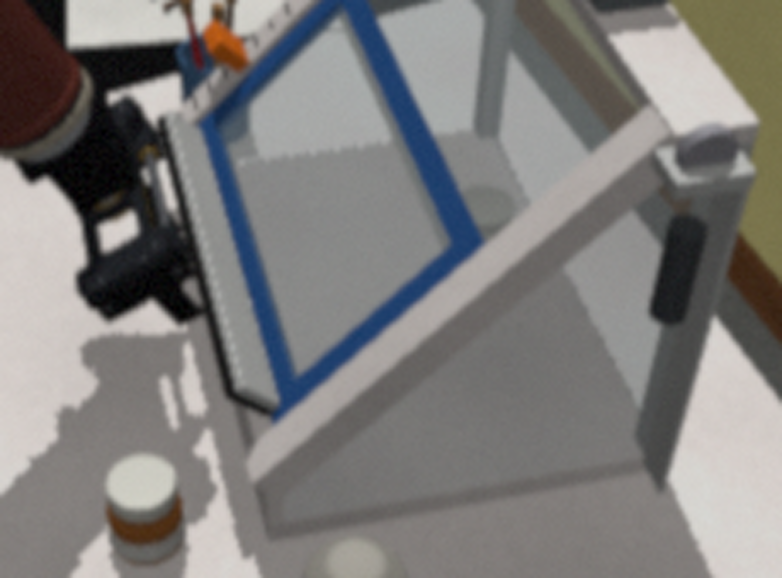

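The side view shows both fingertips under the lip near its middle, with nothing touched. I'll push up the slope in gentle rows, 60 mm of travel in total.

```bash
python3 -m creep '[{"dx":0.032,"dy":0,"dz":-0.010,"ax":0,"ay":0,"az":0,"jaw":100},{"dx":0.064,"dy":0,"dz":-0.021,"ax":0,"ay":0,"az":0,"jaw":100},{"dx":0.09,"dy":0,"dz":-0.029,"ax":0,"ay":0,"az":0,"jaw":100},{"dx":0.115,"dy":0,"dz":-0.038,"ax":0,"ay":0,"az":0,"jaw":100},{"dx":0.14,"dy":0,"dz":-0.046,"ax":0,"ay":0,"az":0,"jaw":100},{"dx":0.165,"dy":0,"dz":-0.054,"ax":0,"ay":0,"az":0,"jaw":100},{"dx":0.19,"dy":0,"dz":-0.062,"ax":0,"ay":0,"az":0,"jaw":100},{"dx":0.215,"dy":0,"dz":-0.07,"ax":0,"ay":0,"az":0,"jaw":100},{"dx":0.24,"dy":0,"dz":-0.079,"ax":0,"ay":0,"az":0,"jaw":100},{"dx":0.265,"dy":0,"dz":-0.087,"ax":0,"ay":0,"az":0,"jaw":100},{"dx":0.29,"dy":0,"dz":-0.095,"ax":0,"ay":0,"az":0,"jaw":100},{"dx":0.315,"dy":0,"dz":-0.103,"ax":0,"ay":0,"az":0,"jaw":100},{"dx":0.34,"dy":0,"dz":-0.111,"ax":0,"ay":0,"az":0,"jaw":100},{"dx":0.36,"dy":0,"dz":-0.118,"ax":0,"ay":0,"az":0,"jaw":100},{"dx":0.38,"dy":0,"dz":-0.124,"ax":0,"ay":0,"az":0,"jaw":100},{"dx":0.38,"dy":0,"dz":-0.124,"ax":0,"ay":0,"az":0,"jaw":100},{"dx":0.38,"dy":0,"dz":-0.124,"ax":0,"ay":0,"az":0,"jaw":100}]'
python3 w.py
python3 - <<'E'
from h import *
a=read_camera("wrist");c=get_calibration("wrist");np.save("c3.npy",c["extrinsics"]);cv2.imwrite("pics/w3.png",a[:,:,::-1])
for s in(.07,.08,.09):print(s,[proj(W(lip(s,y),h0),c).round(1) for y in(.165,-.165,.177)])
E
```

```text
time_s: 5.02
tcp_pos: [0.5819, 0.062, 0.1273]
tool_rot: [[0.886, -0.091, 0.454], [-0.081, -0.996, -0.041], [0.456, -0.001, -0.89]]
force: [-0.6, -0.1, 0.0]
opening: 0.999
t 5.02 q [ 0.73  0.09 -1.02  2.12  0.45  0.58 -2.27] F [-0.6 -0.1  0. ]
tcp from shut lip edge: up 0.059 y 0.0013 out -0.0119
tool in slope axes (U,y,N):
 [[ 0.952  0.004 -0.307]
 [ 0.005 -1.     0.004]
 [-0.307 -0.005 -0.952]]
0.07 [array([ 11.6, 253. ]), array([632.6, 257.6]), array([-10.9, 252.8])]
0.08 [array([1.000e-01, 2.389e+02]), array([644.6, 243.6]), array([-23.3, 238.7])]
0.09 [array([-12.4, 223.6]), array([657.7, 228.4]), array([-36.6, 223.4])]
```

View pics/w3.png

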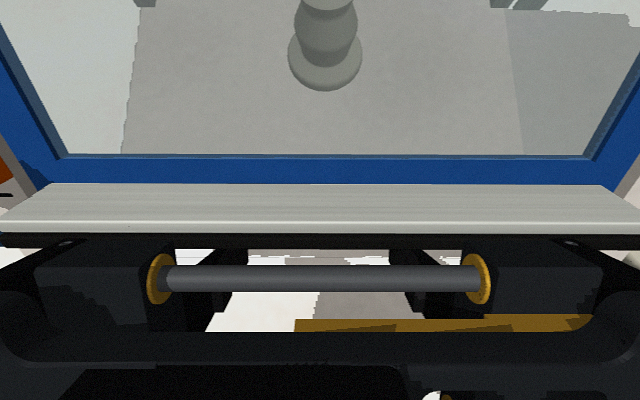

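Wrist view: the lip's lower edge is at row 248, so the sash is at about 0.07 m, and the clip is mostly out of frame. I'll put the scene and side close-ups of the lip end and clip into one picture to get the remaining distance.

```bash
cat > pair.py <<'E'
import sys
from h import *
L=[]
for n,(x,y) in(("scene",(375,130)),("side",(265,110))):
    a=read_camera(n)[:,:,::-1];cv2.imwrite(f"pics/full_{n}_{sys.argv[1]}.png",a)
    L.append(cv2.resize(a[y:y+75,x:x+50],None,fx=8,fy=8,interpolation=cv2.INTER_CUBIC))
cv2.imwrite(f"pics/pair_{sys.argv[1]}.png",np.hstack(L))
E
python3 pair.py 1
```

```text
(no output)
```

View pics/pair_1.png

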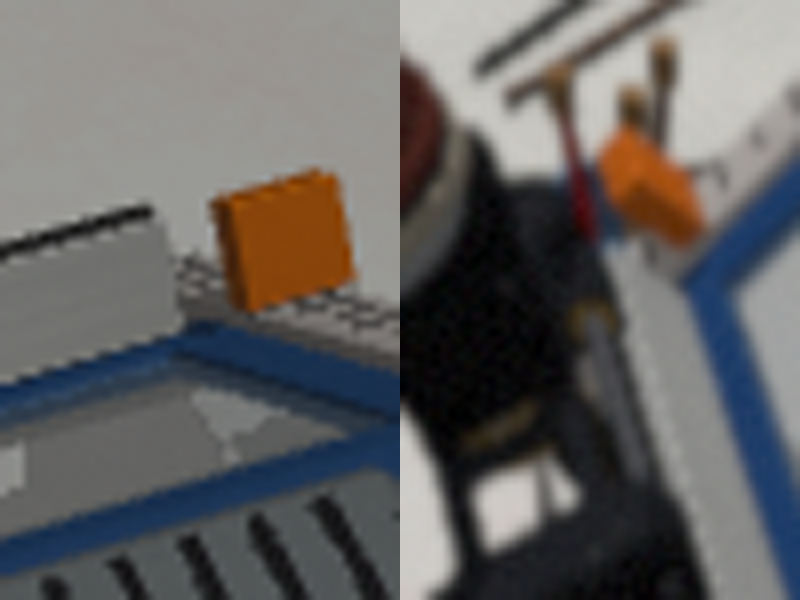

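```bash
python3 - <<'E'
from h import *
S,D=get_calibration("scene"),get_calibration("side")
cs=lambda p:((proj(W(p,h0),S)-[375,130])*8).round(0).tolist()
cd=lambda p:((proj(W(p,h0),D)-[265,110])*8+[400,0]).round(0).tolist()
for s in(.067,.073):
  for z,o in((0,0),(.008,0),(.016,-.003),(.016,-.041)): p=lip(s,.165,z,o);print("lip",s,z,o,cs(p),cd(p))
for m in(.088,.096):
  for y in(.177,.215):
    for z,o in((0,0),(.016,0),(.016,-.041),(0,-.041)): p=lip(m,y,z,o);print("clip",m,y,z,o,cs(p),cd(p))
E
```

```text
lip 0.067 0 0 [137.0, 206.0] [566.0, 280.0]
lip 0.067 0.008 0 [147.0, 208.0] [580.0, 265.0]
lip 0.067 0.016 -0.003 [159.0, 220.0] [601.0, 254.0]
lip 0.067 0.016 -0.041 [181.0, 334.0] [676.0, 305.0]
lip 0.073 0 0 [145.0, 208.0] [576.0, 269.0]
lip 0.073 0.008 0 [155.0, 210.0] [591.0, 254.0]
lip 0.073 0.016 -0.003 [167.0, 221.0] [612.0, 243.0]
lip 0.073 0.016 -0.041 [189.0, 337.0] [687.0, 294.0]
clip 0.088 0.177 0 0 [198.0, 202.0] [598.0, 222.0]
clip 0.088 0.177 0.016 0 [219.0, 207.0] [628.0, 192.0]
clip 0.088 0.177 0.016 -0.041 [243.0, 333.0] [708.0, 248.0]
clip 0.088 0.177 0 -0.041 [222.0, 326.0] [679.0, 277.0]
clip 0.088 0.215 0 0 [307.0, 172.0] [581.0, 165.0]
clip 0.088 0.215 0.016 0 [329.0, 176.0] [610.0, 135.0]
clip 0.088 0.215 0.016 -0.041 [352.0, 301.0] [689.0, 191.0]
clip 0.088 0.215 0 -0.041 [330.0, 295.0] [661.0, 220.0]
clip 0.096 0.177 0 0 [209.0, 204.0] [613.0, 207.0]
clip 0.096 0.177 0.016 0 [230.0, 209.0] [643.0, 177.0]
clip 0.096 0.177 0.016 -0.041 [254.0, 336.0] [723.0, 233.0]
clip 0.096 0.177 0 -0.041 [233.0, 330.0] [694.0, 263.0]
clip 0.096 0.215 0 0 [318.0, 174.0] [595.0, 150.0]
clip 0.096 0.215 0.016 0 [341.0, 178.0] [624.0, 120.0]
clip 0.096 0.215 0.016 -0.041 [364.0, 304.0] [703.0, 177.0]
clip 0.096 0.215 0 -0.041 [341.0, 298.0] [675.0, 206.0]
```

The scene view gives a gap of about 27 mm and the side view about 22 mm. I'll back the hand out so the wrist camera can measure lip against clip directly. The TCP-to-lip contact relation stays known: up = 0.059 at the present sash position.

```bash
python3 -m creep '[{"dx":-0.05,"dy":0,"dz":0.015,"ax":0,"ay":0,"az":0,"jaw":100},{"dx":-0.1,"dy":0,"dz":0.03,"ax":0,"ay":0,"az":0,"jaw":100},{"dx":-0.1,"dy":0,"dz":-0.1,"ax":0,"ay":0,"az":0,"jaw":100},{"dx":-0.1,"dy":0,"dz":-0.3,"ax":0,"ay":0,"az":0,"jaw":100},{"dx":-0.1,"dy":-0.1,"dz":-0.5,"ax":0,"ay":0,"az":0,"jaw":100},{"dx":-0.1,"dy":-0.3,"dz":-0.7,"ax":0,"ay":0,"az":0,"jaw":100},{"dx":-0.1,"dy":-0.33,"dz":-0.75,"ax":0,"ay":0,"az":0,"jaw":100},{"dx":-0.1,"dy":-0.33,"dz":-0.75,"ax":0,"ay":0,"az":0,"jaw":100},{"dx":-0.1,"dy":-0.33,"dz":-0.75,"ax":0,"ay":0,"az":0,"jaw":100},{"dx":-0.1,"dy":-0.33,"dz":-0.75,"ax":0,"ay":0,"az":0,"jaw":100}]'
python3 w.py
python3 - <<'E'
from h import *
a=read_camera("wrist");c=get_calibration("wrist");a=read_camera("wrist");c=get_calibration("wrist");np.save("c4.npy",c["extrinsics"]);cv2.imwrite("pics/w4.png",a[:,:,::-1])
q=[proj(W(lip(s,y),h0),c).round(0) for s,y in((.07,.165),(.07,-.165),(.095,.177),(.095,.215))];print(q)
x,y=(np.mean([q[0],q[2]],0)).astype(int);x0=int(np.clip(x-80,0,480));y0=int(np.clip(y-60,0,280));print("crop",x0,y0)
cv2.imwrite("pics/w4c.png",cv2.resize(a[y0:y0+120,x0:x0+160,::-1],None,fx=5,fy=5,interpolation=cv2.INTER_CUBIC))
E
```

```text
time_s: 6.0
tcp_pos: [0.5208, 0.1158, 0.2184]
tool_rot: [[0.888, -0.092, 0.451], [-0.082, -0.996, -0.042], [0.453, 0.0, -0.892]]
force: [0.1, -0.2, -0.9]
opening: 1.0
t 6.0 q [ 0.72 -0.27 -1.01  2.09 -0.07  0.76 -1.94] F [ 0.1 -0.2 -0.9]
tcp from shut lip edge: up 0.0767 y 0.0489 out 0.0992
tool in slope axes (U,y,N):
 [[ 0.951  0.004 -0.31 ]
 [ 0.005 -1.     0.002]
 [-0.31  -0.004 -0.951]]
[array([188., 179.]), array([561., 181.]), array([166., 153.]), array([121., 152.])]
crop 97 106
```

View pics/w4c.png

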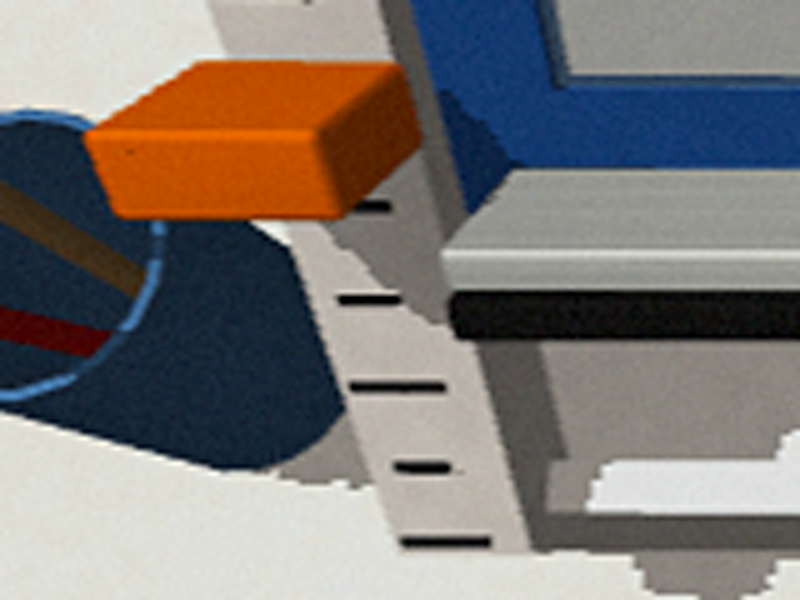

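The crop is clear. The lip's lower outer corner is at image (188.4,174) and its aluminium upper corner at (185.6,156). The clip's lower corner facing the lip is at (166,149.4), its upper corner at (160.6,132) and its left lower corner at (120.6,149).

```bash
python3 - <<'E'
from h import *
c=get_calibration("wrist")
print(abs(np.load("c4.npy")-c["extrinsics"]).max())
def g(v,full=0):
    s,m,o,x,y,z=v;h=[h0[0]+x,h0[1]+y,h0[2]];k=np.array([0,0,z])
    A=[(lip(s,.165),(188.4,174)),(lip(s,.165,.016,-.003),(185.6,156)),(lip(m,.177,0,o),(166,149.4)),(lip(m,.177,.016,o),(160.6,132)),(lip(m,.215,0,o),(120.6,149))]
    return np.concatenate([proj(W(p,h)+k,c)-u for p,u in A]+[np.array([x,y,z])*w])
for w in(100,500,2000):
    r_=least_squares(g,[.07,.095,0,0,0,0]);v=r_.x;print(w,v.round(4),"gap",(v[1]-v[0]).round(4),"res",r_.fun.round(1))
E
```

```text
0.0
100 [ 0.073   0.0972  0.002   0.0023 -0.0004 -0.0023] gap 0.0242 res [ 0.2 -0.  -0.3  0.1  0.2  0.3 -0.3 -0.7  0.2  0.5  0.2 -0.  -0.2]
500 [ 0.0742  0.0978  0.0013  0.0005 -0.0013 -0.0007] gap 0.0237 res [ 0.1  0.1 -0.5  0.   0.3  0.3 -0.2 -0.8 -0.   0.5  0.3 -0.6 -0.3]
2000 [ 0.0742  0.0975 -0.0002  0.0002 -0.0007 -0.0002] gap 0.0233 res [-0.8  0.4 -1.4  0.3  0.2  0.3 -0.2 -0.8  0.1  0.5  0.4 -1.3 -0.5]
```

Gap is 23.8 mm, so the final TCP "up" should be about 0.0828. The first step is to go back under the lip, staying 15 mm short of contact.

```bash
python3 -m creep '[{"dx":0,"dy":0.2,"dz":0,"ax":0,"ay":0,"az":0,"jaw":100},{"dx":0,"dy":0.33,"dz":0.1,"ax":0,"ay":0,"az":0,"jaw":100},{"dx":-0.01,"dy":0.33,"dz":0.3,"ax":0,"ay":0,"az":0,"jaw":100},{"dx":-0.01,"dy":0.33,"dz":0.5,"ax":0,"ay":0,"az":0,"jaw":100},{"dx":-0.01,"dy":0.33,"dz":0.65,"ax":0,"ay":0,"az":0,"jaw":100},{"dx":-0.01,"dy":0.33,"dz":0.78,"ax":0,"ay":0,"az":0,"jaw":100},{"dx":-0.01,"dy":0.33,"dz":0.78,"ax":0,"ay":0,"az":0,"jaw":100},{"dx":-0.01,"dy":0.33,"dz":0.78,"ax":0,"ay":0,"az":0,"jaw":100},{"dx":-0.01,"dy":0.33,"dz":0.78,"ax":0,"ay":0,"az":0,"jaw":100}]'
python3 w.py "(.0815,0,-.0119)"
```

```text
time_s: 6.85
tcp_pos: [0.5681, 0.0636, 0.1152]
tool_rot: [[0.888, -0.091, 0.452], [-0.082, -0.996, -0.039], [0.453, -0.002, -0.891]]
force: [-0.1, 0.2, 0.3]
opening: 1.001
t 6.85 q [ 0.82  0.09 -1.13  2.15  0.48  0.56 -2.31] F [-0.1  0.2  0.3]
tcp from shut lip edge: up 0.0406 y 0.0015 out -0.0106
tool in slope axes (U,y,N):
 [[ 0.951  0.003 -0.31 ]
 [ 0.005 -1.     0.005]
 [-0.31  -0.006 -0.951]]
(.0815,0,-.0119) [0.598 0.059 0.143] [ 0.262  0.011 -0.077]
```

```bash
python3 -m creep '[{"dx":0.03,"dy":0,"dz":-0.01,"ax":0,"ay":0,"az":0,"jaw":100},{"dx":0.06,"dy":0,"dz":-0.02,"ax":0,"ay":0,"az":0,"jaw":100},{"dx":0.085,"dy":0,"dz":-0.028,"ax":0,"ay":0,"az":0,"jaw":100},{"dx":0.11,"dy":0,"dz":-0.036,"ax":0,"ay":0,"az":0,"jaw":100},{"dx":0.13,"dy":0,"dz":-0.042,"ax":0,"ay":0,"az":0,"jaw":100},{"dx":0.15,"dy":0,"dz":-0.049,"ax":0,"ay":0,"az":0,"jaw":100},{"dx":0.17,"dy":0,"dz":-0.055,"ax":0,"ay":0,"az":0,"jaw":100},{"dx":0.19,"dy":0,"dz":-0.062,"ax":0,"ay":0,"az":0,"jaw":100},{"dx":0.205,"dy":0,"dz":-0.067,"ax":0,"ay":0,"az":0,"jaw":100},{"dx":0.22,"dy":0,"dz":-0.072,"ax":0,"ay":0,"az":0,"jaw":100},{"dx":0.235,"dy":0,"dz":-0.077,"ax":0,"ay":0,"az":0,"jaw":100},{"dx":0.245,"dy":0,"dz":-0.08,"ax":0,"ay":0,"az":0,"jaw":100},{"dx":0.252,"dy":0,"dz":-0.082,"ax":0,"ay":0,"az":0,"jaw":100},{"dx":0.256,"dy":0,"dz":-0.084,"ax":0,"ay":0,"az":0,"jaw":100},{"dx":0.256,"dy":0,"dz":-0.084,"ax":0,"ay":0,"az":0,"jaw":100},{"dx":0.256,"dy":0,"dz":-0.084,"ax":0,"ay":0,"az":0,"jaw":100}]'
python3 w.py "(.0828,.0015,-.0106)"
```

```text
time_s: 8.18
tcp_pos: [0.5971, 0.0605, 0.144]
tool_rot: [[0.887, -0.091, 0.453], [-0.081, -0.996, -0.041], [0.455, -0.001, -0.891]]
force: [-3.0, 0.4, 0.4]
opening: 0.999
t 8.18 q [ 0.82  0.12 -1.13  2.07  0.48  0.63 -2.27] F [-3.   0.4  0.4]
tcp from shut lip edge: up 0.0816 y 0.0013 out -0.0109
tool in slope axes (U,y,N):
 [[ 0.951  0.004 -0.308]
 [ 0.005 -1.     0.003]
 [-0.308 -0.005 -0.951]]
(.0828,.0015,-.0106) [0.598 0.061 0.145] [ 0.007 -0.001 -0.004]
```

```bash
python3 -m creep '[{"dx":0.004,"dy":0,"dz":-0.001,"ax":0,"ay":0,"az":0,"jaw":100},{"dx":0.008,"dy":0,"dz":-0.003,"ax":0,"ay":0,"az":0,"jaw":100},{"dx":0.008,"dy":0,"dz":-0.003,"ax":0,"ay":0,"az":0,"jaw":100},{"dx":0.008,"dy":0,"dz":-0.003,"ax":0,"ay":0,"az":0,"jaw":100}]'
python3 w.py
python3 -m creep '[{"dx":-0.05,"dy":0,"dz":0.015,"ax":0,"ay":0,"az":0,"jaw":100},{"dx":-0.1,"dy":0,"dz":0.03,"ax":0,"ay":0,"az":0,"jaw":100},{"dx":-0.1,"dy":0,"dz":-0.1,"ax":0,"ay":0,"az":0,"jaw":100},{"dx":-0.1,"dy":0,"dz":-0.3,"ax":0,"ay":0,"az":0,"jaw":100},{"dx":-0.1,"dy":-0.1,"dz":-0.5,"ax":0,"ay":0,"az":0,"jaw":100},{"dx":-0.1,"dy":-0.3,"dz":-0.7,"ax":0,"ay":0,"az":0,"jaw":100},{"dx":-0.1,"dy":-0.33,"dz":-0.75,"ax":0,"ay":0,"az":0,"jaw":100},{"dx":-0.1,"dy":-0.33,"dz":-0.75,"ax":0,"ay":0,"az":0,"jaw":100},{"dx":-0.1,"dy":-0.33,"dz":-0.75,"ax":0,"ay":0,"az":0,"jaw":100},{"dx":-0.1,"dy":-0.33,"dz":-0.75,"ax":0,"ay":0,"az":0,"jaw":100}]' | tail -2
python3 - <<'E'
from h import *
a=read_camera("wrist");a=read_camera("wrist");c=get_calibration("wrist");cv2.imwrite("pics/w5.png",a[:,:,::-1])
q=[proj(W(lip(s,y),h0),c).round(0) for s,y in((.0975,.165),(.0975,.177))];print(q)
x,y=(np.mean(q,0)).astype(int);x0=int(np.clip(x-80,0,480));y0=int(np.clip(y-65,0,280));print("crop",x0,y0)
cv2.imwrite("pics/w5c.png",cv2.resize(a[y0:y0+120,x0:x0+160,::-1],None,fx=5,fy=5,interpolation=cv2.INTER_CUBIC))
E
```

```text
time_s: 8.52
tcp_pos: [0.5978, 0.0604, 0.1448]
tool_rot: [[0.887, -0.091, 0.453], [-0.081, -0.996, -0.041], [0.455, -0.0, -0.891]]
force: [-2.6, -0.4, 0.2]
opening: 1.004
t 8.52 q [ 0.82  0.12 -1.13  2.06  0.48  0.63 -2.27] F [-2.6 -0.4  0.2]
tcp from shut lip edge: up 0.0827 y 0.0013 out -0.0108
tool in slope axes (U,y,N):
 [[ 0.951  0.004 -0.308]
 [ 0.005 -1.     0.003]
 [-0.308 -0.005 -0.951]]
force: [-0.4, -0.8, -0.6]
opening: 1.002
[array([188., 176.]), array([174., 175.])]
crop 101 110
```

View pics/w5c.png

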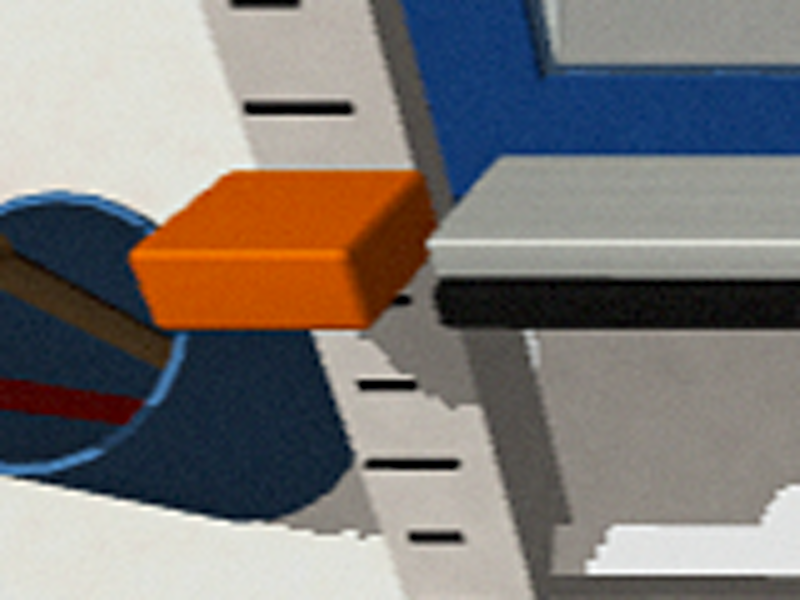

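Last view: the lip's lower edge (row 327) and the clip's lower edge (row 328) line up to within a crop pixel, about 0.2 mm. I'll put a number on that and check that the loose objects haven't moved.

```bash
python3 - <<'E'
from h import *
c=get_calibration("wrist");f=lambda x,y:(101+x/5,110+y/5)
def g(v):
    s,m,o,x,y,z=v;h=[h0[0]+x,h0[1]+y,h0[2]];k=np.array([0,0,z])
    A=[(lip(s,.165),f(442,327)),(lip(s,.165,.016,-.003),f(427,243)),(lip(m,.177,0,o),f(366,328)),(lip(m,.177,.016,o),f(345,252)),(lip(m,.215,0,o),f(162,328))]
    return np.concatenate([proj(W(p,h)+k,c)-u for p,u in A]+[np.array([x,y,z])*500])
r_=least_squares(g,[.097,.097,0,0,0,0]);v=r_.x;print(v.round(4),"gap",(v[1]-v[0]).round(4),r_.fun.round(1))
for n in("scene","side"):
    a=cv2.imread(f"pics/{n}0.png").astype(int);b=read_camera(n)[:,:,::-1].astype(int);d=abs(a-b).max(2)
    B=dict(scene=dict(head=(195,212,230,255),jar=(243,173,265,203),cast=(343,250,376,280),brush=(446,145,456,170)),side=dict(head=(315,276,352,330),jar=(260,253,288,288),cast=(370,172,384,185)))[n]
    for k,(x,y,X,Y) in B.items():print(n,k,"changed frac",(d[y:Y,x:X]>40).mean().round(3))
s=get_state();print(s["time_s"],abs(s["dq"]).max().round(3),s["force"].round(1))
E
```

```text
[ 0.0963  0.0967  0.0009  0.0008 -0.0006 -0.0009] gap 0.0004 [-0.1  0.6 -0.4 -0.4  1.1  0.5  0.2 -0.7 -0.9  0.2  0.4 -0.3 -0.4]
scene head changed frac 0.194
scene jar changed frac 0.188
scene cast changed frac 0.0
scene brush changed frac 0.0
side head changed frac 0.265
side jar changed frac 0.251
side cast changed frac 0.379
9.55 0.006 [-0.1  0.2  0.3]
```

```bash
python3 - <<'E'
from h import *
ed=lambda a:cv2.Canny(a,60,140).astype(np.float32)
for n,B in(("scene",dict(head=(192,208,232,258),jar=(240,170,268,206))),("side",dict(head=(312,273,355,333),jar=(258,250,290,290),cast=(366,168,388,188)))):
    a=cv2.imread(f"pics/{n}0.png");b=read_camera(n)[:,:,::-1].copy()
    for k,(x,y,X,Y) in B.items():
        for nm,F in(("edge",lambda i:cv2.GaussianBlur(ed(i),(3,3),0)),("rgb",lambda i:i)):
            r=cv2.matchTemplate(F(b)[y-8:Y+8,x-8:X+8],F(a)[y:Y,x:X],cv2.TM_CCOEFF_NORMED);_,m,_,l=cv2.minMaxLoc(r);print(n,k,nm,"shift",(l[0]-8,l[1]-8),round(m,2))
E
```

```text
scene head edge shift (0, 0) 0.79
scene head rgb shift (0, 0) 0.8
scene jar edge shift (0, 0) 0.75
scene jar rgb shift (0, 0) 0.72
side head edge shift (0, 0) 0.37
side head rgb shift (0, 1) 0.67
side jar edge shift (0, 0) 0.64
side jar rgb shift (0, 0) 0.79
side cast edge shift (-5, -4) 0.59
side cast rgb shift (-5, 6) 0.38
```

The jar and head haven't moved; the changes were only shadow. The cast is unchanged in the scene view. In the side view the moved window now covers it.

```bash
python3 -c "from station import *; print(sign_off())"
```

```text
the job is handed in; nothing more can be done
None
```

The window is standing with its lip in line with the orange clip, and I've handed the job in. I pushed it up from about 0.028 m to 0.096 m in two strokes, with the open fingertips under the lip and never pinching. I then backed the hand about 100 mm clear.

**Alignment:** the last wrist view puts the lip 0.4 mm below the clip (0.0963 m against 0.0967 m), which is within what I can measure. That gap is between the two in one picture. Estimates of the clip's own setting ranged from 0.094 to 0.098 m.

**Forces and time:** every force reading I took was about 3 N or less. The run took about 10 s of the 38 s allowed.

**Other objects:** the jar matched its starting position in both views.
- **Head:** it showed no shift in the scene view. The side view was a weak match, with one comparison off by 1 pixel, and I put that down to the arm's shadow.
- **Brushes and cast:** both are unchanged in the scene view. The side-view check on the cast failed, because I believe the raised window frame now covers it there. I checked the brushes in the scene view only.

**Problems along the way:**
- **Tilt:** a 45° tilt ran into joint limits, so I used about 27° from vertical instead.
- **Wrist picture:** one early wrist measurement disagreed with the others by about 6%, probably because the arm was still moving. I took it again once the arm had settled.

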